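# Put the drip tray back under the wet grinder

## Task

The emptied drip tray belongs under the wheel of the little wet grinder: swing the grinder's splash apron all the way up, then run the tray in between the two runners, its grip outward, until it is fully home against the stop at the back. Then swing the apron down shut again so that its lower edge hangs inside the tray, and leave everything else on the bench where it is.

Things in the scene. Friction and masses are not known exactly. Their poses are not given: they have to be found in the camera images.
- grinder: Fixed wet grinder: 125 mm wheel in a sheet-metal hood, motor on its -y side, spindle nose on its +y side, 270 mm high. Origin: on the bench, midway between the runners, straight below the apron's hinge; x points into the machine (the way the tray is pushed), z up. Hood, wheel and legs lie at x > 0, except a thin drip pipe (to x = -10 mm, z over 200 mm).
- runner_mouth (a point): Middle of the runners' mouth at bench level, at x = -100 mm in the grinder's frame. The runners are bars 20 mm high, 12 mm wide, from here to x = +140 mm, inner faces at y = -63.5 and +63.5 mm. From here to x = -131 mm they flare, to 152 mm apart. The bench between them is bare and the tray slides on it. This point's axes are the grinder's.
- stop (a point): Middle of the foot of the stop at the back: a cross bar 30 mm high between the runners, face at x = +105 mm in the grinder's frame. The tray is fully home when its rear wall touches it: the tray's origin is then at x = +25, y = 0 mm in the grinder's frame, axes parallel, its front wall's outer face at x = -55 mm.
- apron (a joint): Swing of the splash apron in rad: 0 = shut, hanging straight down against its rest; grows as the lower edge swings out (to the grinder's -x) and up; 1.75 = all the way up, a little above level, standing out over the tray's grip. The hinge is stiff (0.1 to 0.35 N m) and stays where it is left.
- apron_hinge (a point): Middle of the apron's hinge line, which is parallel to the grinder's y axis; at x = 0, y = 0, z = 150 mm in the grinder's frame. The apron is a steel sheet 100 mm wide and 4 mm thick that reaches 108 mm from it; shut, its edge is 42 mm above the bench, 8 mm below the tray's rim: the tray cannot pass under it. With the tray home the edge swings in over its front wall with 10 mm to spare.
- apron_bar (a point): Centre of the apron's black pull bar, on the apron's outer face: a round bar 15 mm thick and 30 mm long, parallel to the hinge, on an 11 mm stem; 55 mm from the hinge line along the sheet and 34 mm out from the sheet (shut: x = -34, y = 0, z = 95 mm in the grinder's frame). Pinched by its two ends it can turn between the fingers.
- tray: Drip tray, a loose open steel pan 160 mm (its x) by 120 mm (its y) by 50 mm high, walls 4 mm, about 0.36 kg. Origin: centre of its underside, z up; its grip is on its -x end, its rear wall on the +x end.
- tray_grip (a point): Grasp point in the tray's black grip: a block 26 mm wide (tray's y) and 18 mm high, its middle 31 mm above the tray's underside, standing out 41 mm from the front wall (x = -80 to -121 mm in the tray's frame). The point is on the block's middle line, 26 mm out from the wall (x = -106, y = 0, z = 31 mm).
- rough: Bystander: lump of rough green stone, 85 x 60 x 52 mm, beside the runners on the grinder's +y side. Origin: centre of its underside.
- figure: Bystander: half-carved seated figure of green stone, 72 mm wide, 86 mm high, in front of the motor. Origin: centre of its underside.
- handpiece: Bystander: steel engraving handpiece, 165 mm long, 27 mm thick, lying on the bench along its x axis. Origin: bench level, near its middle.
- burr_stand: Bystander: white block 90 x 60 x 35 mm with burrs standing in it, 80 mm high in all. Origin: centre of its underside.
- basin: Bystander: empty blue-green plastic basin, 260 mm across the rim, 105 mm high. Origin: centre of its underside.
- brush: Bystander: small scrubbing brush lying flat, 170 mm long, pink handle. Origin: bench level, near its middle.
Mind the look-alikes: they are no part of the job. Several things have the shape of the tray; the one meant has the colours described above.

How it is judged (in metres and radians):
On the way, in this order (a step that is already met when the one before it is completed fails the run):
1. the apron is swung all the way up (value of joint apron above 1.5 rad), for 0.2 s.
2. the tray is fully home between the runners, grip outward (x of tray in the frame of grinder between 0.019 and 0.031 m and y of tray in the frame of grinder between -0.008 and 0.008 m and x of tray_grip in the frame of grinder below -0.07 m and height (world z) of tray below 0.005 m and angle between tray's own z axis and vertical below 0.06 rad), for 0.2 s.
At the end, for the whole second after the job is handed in: The tray rests flat on the bench between the runners, grip outward, with its rear wall within 6 mm of the stop, and the apron hangs shut (within 0.2 rad) with its edge inside the tray; both at rest (all of step 2 and value of joint apron below 0.2 rad and linear speed of tray below 0.01 m/s and velocity of joint apron between -0.05 and 0.05 rad/s); the robot touches nothing.
It fails at once if a bystander was shifted by more than 25 mm (distance of any of rough, figure, handpiece, burr_stand, basin, brush from where it was at the start of the episode above 0.025 m).
It also fails if it takes over 72 s, if anything falls off the work surface, if the arm or the gripper's body presses on something with over 40 N, if the wrist force passes 120 N, or if a joint passes its speed limit or range.

## Robot

A 6-joint arm with a two-finger parallel gripper is mounted at the origin on the work surface. World frame = base frame: x ahead of the robot, y to its left, z up, the work surface at z = 0. Lengths are in mm, angles in rad, forces in N, time in s.
With the tool pointing down it reaches from about 400 to 925 mm from the base axis. Payload 12.5 kg.
Tool frame: the origin (TCP) lies between the finger pads; the fingertips stand 11 mm ahead of it and the grasp point (between the pads) lies 8 mm behind it (env.tip_extent is the distance from the TCP to the fingertips, in mm); x points along the fingers, z is the direction in which the jaws open and shut, and the axes are right-handed (so a half turn about x gives the same grasp; the last joint's range is limited). The gripper opens to 95 mm and grips with 3 to 60 N. Pads are 20 mm wide; open, the fingers measure 119 mm over their backs; the gripper's body (75 mm by 180 mm) begins 59 mm behind the grasp point.
Start: joints at [1.145, 0.491, 1.559, -0, 1.092, -0.106], TCP at [196.469, 593.334, 225.661] pointing down, gripper open.
Joint ranges: [-3.1, 3.1], [-0.84, 2.19], [0.05, 2.79], [-1.13, 4.28], [0.06, 2.93], [-2.69, 2.69]. Speed limits (rad/s): [2.22, 2.22, 2.79, 3.14, 3.14, 3.14].

## Interface

Orientations are given as [roll, pitch, yaw] about the fixed x, y, z axes, in that order (R = Rz(yaw) Ry(pitch) Rx(roll)).
In Python, from cell import status, imaging, env gives the robot as it stands. The module is installed in compiled form; this text tells all that it offers.
- The arm moves only by the tool apply_moves, never from a script. Its argument "increments" is a list of rows, each a list of 5 numbers: the closure, from 0 (fully open) to 1 (shut), then the shift along the tool's x, y, z in mm, then the turn about the tool's x in degrees. A call has 1 to 10 rows; each row shifts and turns the commanded pose from where the row before left it, along the tool's axes as they then stand; what a row does not reach is not made up. A row lasts 1/10 s, in which the tool goes at most 50 mm and 8.59 degrees, less where a joint would pass 70% of its speed; a pose out of reach is approached as far as the arm can. A call with a gripper value outside its range is refused whole. The fingers move at their own pace and stop on an object; the grip force is fixed at half the most. Time passes only in rows, so rows that do not move let the fingers close. It gives the time, the measured TCP pose, the force and the opening at its end, in the units of the state.
- status.state(): the state, without advancing time (a new reading comes with each control period).
- imaging.read_camera(name): name is "scene" or "top" or "wrist"; returns a dict with "pixels" (420x560x3 uint8, red, green, blue), "fovy" (degrees; the focal length in pixels is half the picture's height over the tangent of half this angle, whatever the lens; pixels are square), "cx", "cy" (the principal point, pixels), "R" (3x3) and "t" (3): a world point X has camera coordinates R X + t. Camera axes: x right, y down, z forward; pixel columns grow to the right and rows downward; lengths in mm; the calibration is good to about 2 mm. A picture is of the moment at which its call begins. There is no depth.
- env.job_done(): hands the job in, once; it reports no verdict.
The state is a dict: "t": time; "joints": joint angles; "qvel": joint speeds; "tau": joint torques, N m; "eef_pos": TCP position; "tcp_rot": TCP orientation; "ft_force": force on the tool from outside, world axes, zero at the start; "moment": the same for the moment, N m; "opening": opening from 0.0 (shut) to 1.0 (fully open).
Only numpy, scipy, OpenCV 4.12 (cv2) and the standard library are available. Lean on these libraries where they do the work, as an engineer would, in place of code of your own. Each camera call takes 0.05 s, during which the arm holds its last target. There are 200 camera calls.

## Working session

There is one attempt and no reset: what is moved stays moved. The work goes in short steps, Python scripts to look and compute and a tool call to move; the robot and the scene stay as the last step left them, time stands still between calls to the robot, and variables do not carry over. Pictures are saved under pics/ and viewed, about 8 in all and at most 12, crops included, and the job is handed in when it is done.

Besides the shell and the picture viewer there is one more tool, called after "Request:" as a command line: name --pt "numbers of a row" for each row, then --argument value for the rest. apply_moves: Moves the arm, as the interface text tells. Its arguments: {"type":"object","properties":{"increments":{"type":"array"}},"required":["increments"]}

```bash
mkdir -p pics
cat > h.py <<'E'
import numpy as np, cv2
from cell import status, imaging, env
def shot(name,fn=None):
    c=imaging.read_camera(name)
    if fn: cv2.imwrite('pics/'+fn, cv2.cvtColor(c['pixels'],cv2.COLOR_RGB2BGR))
    return c
def K(c):
    f=c['pixels'].shape[0]/2/np.tan(np.radians(c['fovy'])/2); return f
def onz(c,u,v,z):
    d=np.array(c['R']).T@np.array([(u-c['cx'])/K(c),(v-c['cy'])/K(c),1]); o=-np.array(c['R']).T@np.array(c['t'])
    return o+d*(z-o[2])/d[2]
def proj(c,X):
    p=np.array(c['R'])@np.array(X)+np.array(c['t']); return [K(c)*p[0]/p[2]+c['cx'],K(c)*p[1]/p[2]+c['cy']]
E
python3 - <<'E'
from h import *
import pickle
for n in ('top','scene'):
    c=shot(n,n+'0.png'); print(n,c['fovy'],c['cx'],c['cy'],-np.array(c['R']).T@c['t'],np.round(c['R'],3).tolist()); pickle.dump(c,open(n+'0.pkl','wb'))
print(status.state())
E
```

```text
top 49.70212102919479 280.86877171993837 207.2314716651895 [ 350.12718361  -71.17483478 1275.18423615] [[0.013, -1.0, -0.008], [-0.983, -0.011, -0.183], [0.183, 0.011, -0.983]]
scene 50.26377013206377 282.19323758509984 209.1462154073354 [1222.62157496 -211.41061731 1205.64701721] [[0.249, 0.968, -0.013], [0.824, -0.219, -0.522], [-0.509, 0.119, -0.853]]
{'t': 0.1, 'joints': array([ 1.14537289e+00,  4.91515849e-01,  1.55938900e+00, -6.73580703e-06,
        1.09170403e+00, -1.05602202e-01]), 'qvel': array([-0.00095134, -0.00155919, -0.00076735, -0.00081226,  0.00061225,
        0.0005016 ]), 'tau': array([ 2.34057945e-03, -6.13621473e+01, -2.58604681e+01,  6.94138510e-02,
        4.70419193e-02, -9.69778011e-05]), 'eef_pos': array([196.39423384, 593.12582382, 225.10971738]), 'tcp_rot': array([ 3.04186929,  1.56978009, -1.99033781]), 'ft_force': array([-0.23906737, -0.168989  , -0.49603103]), 'moment': array([-0.03270808,  0.02711056,  0.00146146]), 'opening': 1.001860263690275}
```

View pics/top0.png

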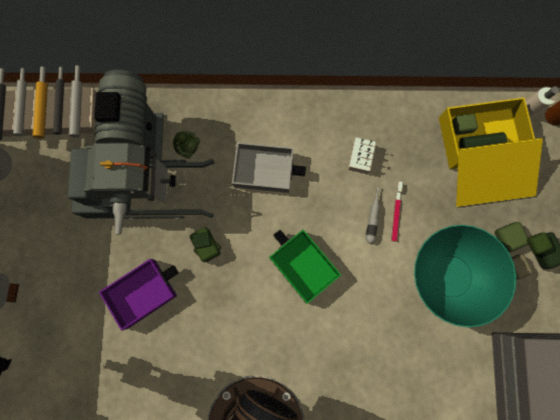

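View pics/scene0.png

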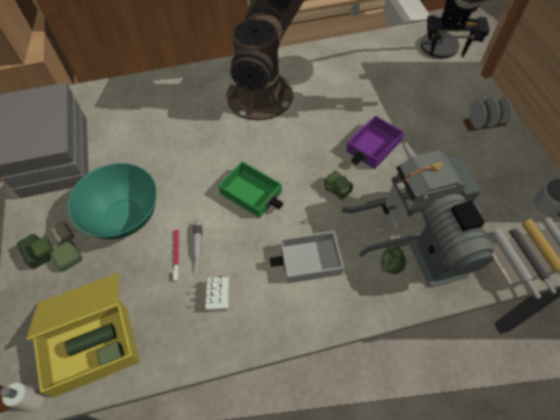

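Run:
```python
from h import *
for n,(x,y,w,h) in (('top',(65,75,246,180)),('scene',(265,150,240,180))):
    im=cv2.imread(f'pics/{n}0.png')[y:y+h,x:x+w]
    im=cv2.resize(im,None,fx=3.25,fy=3.25,interpolation=cv2.INTER_CUBIC)
    im=cv2.convertScaleAbs(im,alpha=1.7,beta=10)
    for k in range((x//20+1)*20,x+w,20): 
        cv2.line(im,(int((k-x)*3.25),0),(int((k-x)*3.25),6),(0,0,255),1); cv2.putText(im,str(k),(int((k-x)*3.25)-10,16),0,.35,(0,0,255))
    for k in range((y//20+1)*20,y+h,20): 
        cv2.line(im,(0,int((k-y)*3.25)),(6,int((k-y)*3.25)),(0,0,255),1); cv2.putText(im,str(k),(8,int((k-y)*3.25)+4),0,.35,(0,0,255))
    cv2.imwrite(f'pics/{n}1.png',im); print(im.shape)
```

```text
(585, 800, 3)
(585, 780, 3)
```

View pics/top1.png

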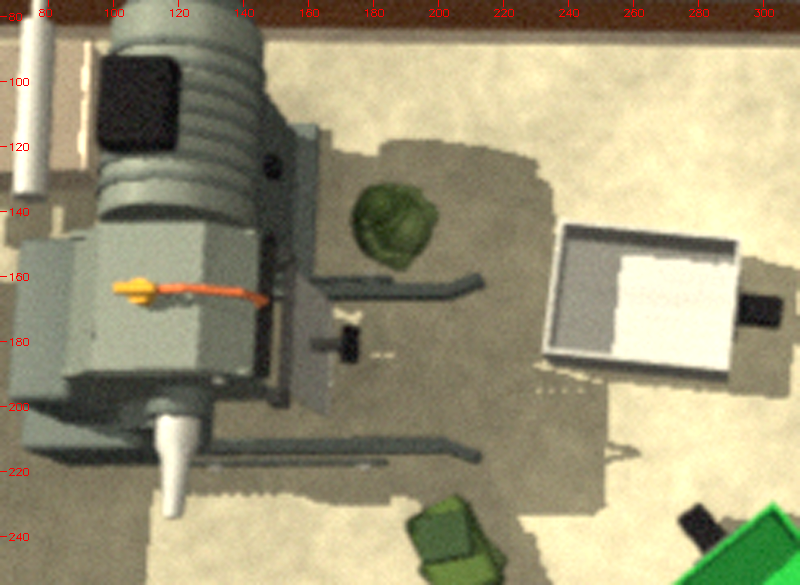

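View pics/scene1.png

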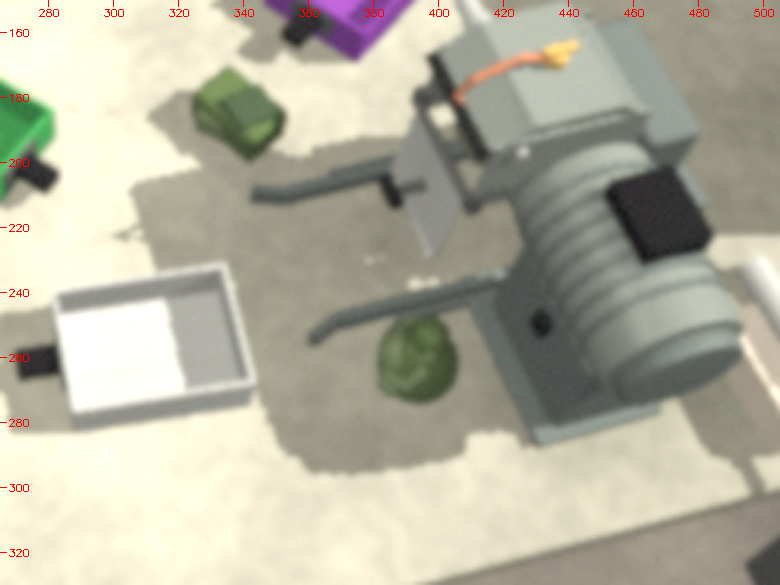

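```bash
cat >> h.py <<'E'
def tri(c1,p1,c2,p2):
    A=[];b=[]
    for c,(u,v) in ((c1,p1),(c2,p2)):
        o=onz(c,u,v,0);q=onz(c,u,v,100);d=(q-o)/np.linalg.norm(q-o);P=np.eye(3)-np.outer(d,d);A.append(P);b.append(P@o)
    return np.linalg.solve(A[0]+A[1],b[0]+b[1])
E
python3 - <<'E'
from h import *
import pickle
T=pickle.load(open('top0.pkl','rb'));S=pickle.load(open('scene0.pkl','rb'));np.set_printoptions(precision=1,suppress=True)
print('bar',tri(T,(172.5,180.5),S,(386,209)))
a=lambda x,y:(65+x/3.25,75+y/3.25); b=lambda x,y:(265+x/3.25,150+y/3.25)
print('tray top'); ct=np.array([onz(T,*a(*p),50) for p in ((560,223),(739,241),(729,369),(543,364))]);print(ct,ct.mean(0),np.linalg.norm(np.diff(ct[[0,1,2,3,0]],axis=0),axis=1))
print('tray scn'); cs=np.array([onz(S,*b(*p),50) for p in ((253,385),(72,411),(56,296),(223,265))]);print(cs,cs.mean(0),np.linalg.norm(np.diff(cs[[0,1,2,3,0]],axis=0),axis=1))
for n,c,f,L in (('top',T,a,{'mot':((400,292),(450,292),(482,282)),'sp':((250,445),(445,445),(478,458))}),('scn',S,b,{'mot':((455,290),(345,317),(313,338)),'sp':((390,168),(295,190),(255,193))})):
    for k,l in L.items(): print(n,k,[onz(c,*f(*p),20) for p in l])
# apron corners lower edge in both
print('edge mot/sp', tri(T,a(290,262) ,S,b(432,253)))
print('edge sp',tri(T,a(326,412),S,b(392,160)))
E
```

```text
bar [638.3 233.1  97.7]
tray top
[[758.9  67.4  50. ]
 [744.2 -88.3  50. ]
 [630.5 -80.7  50. ]
 [633.1  78.   50. ]] [691.7  -5.9  50. ] [156.3 114.  158.8 126.2]
tray scn
[[765.1  65.6  50. ]
 [748.8 -91.   50. ]
 [638.6 -76.8  50. ]
 [646.6  76.7  50. ]] [699.8  -6.4  50. ] [157.5 111.1 153.7 119. ]
top mot [array([703.8, 210.2,  20. ]), array([704.3, 166. ,  20. ]), array([713.7, 138.1,  20. ])]
top sp [array([565.2, 333.6,  20. ]), array([567.2, 164.3,  20. ]), array([556.1, 135.2,  20. ])]
scn mot [array([710.6, 281. ,  20. ]), array([710.9, 174.4,  20. ]), array([723.4, 139.4,  20. ])]
scn sp [array([571.4, 271.9,  20. ]), array([571.6, 175.5,  20. ]), array([565. , 137.6,  20. ])]
edge mot/sp [703.3 266.3  94.1]
edge sp [587.  258.6  62.5]
```

```bash
cat >> h.py <<'E'
from scipy.spatial.transform import Rotation as Ro
def tool():
    s=status.state(); R=Ro.from_euler('xyz',s['tcp_rot']).as_matrix(); return s,R
def need(target):
    s,R=tool(); return R.T@(np.array(target)-s['eef_pos'])
E
python3 - <<'E'
from h import *
import pickle
np.set_printoptions(precision=3,suppress=True)
s,R=tool(); print(R)
T=pickle.load(open('top0.pkl','rb'));S=pickle.load(open('scene0.pkl','rb'))
print('pipe tip',tri(T,(146.5,167),S,(405,180)))
ang=np.degrees(np.arctan2(R[1,2],R[0,2])); print('tool z yaw deg',ang,'tool y yaw',np.degrees(np.arctan2(R[1,1],R[0,1])))
# colour-mask check of bar
E
```

```text
[[-0.    -0.949  0.314]
 [-0.001  0.314  0.949]
 [-1.     0.    -0.001]]
pipe tip [637.631 261.49  231.984]
tool z yaw deg 71.67577408318682 tool y yaw 161.67576822139634
```

Request:
apply_moves --pt "0 -12 0 0 7.965" --pt "0 -12 0 0 7.965" --pt "0 -12 0 0 7.965" --pt "0 -12 0 0 7.965" --pt "0 -12 0 0 7.965" --pt "0 -12 0 0 7.965" --pt "0 -12 0 0 7.965" --pt "0 -12 0 0 7.965" --pt "0 -12 0 0 7.965" --pt "0 0 0 0 0"

```text
t: 1.1
eef_pos: [196.6, 593.6, 334.8]
tcp_rot: [1.151, 1.569, 1.149]
ft_force: [0.4, -0.1, 0.1]
opening: 1.0
```

Request:
apply_moves --pt "0 0 -30 30 0" --pt "0 0 -30 30 0" --pt "0 0 -30 30 0" --pt "0 0 -30 30 0" --pt "0 0 -30 30 0" --pt "0 0 -30 30 0" --pt "0 0 -30 30 0" --pt "0 0 -30 30 0" --pt "0 0 -30 30 0" --pt "0 0 -30 30 0"

```text
t: 2.1
eef_pos: [497.3, 291.8, 332.8]
tcp_rot: [-2.839, 1.57, -2.834]
ft_force: [0.1, 0.0, -0.6]
opening: 1.002
```

Request:
apply_moves --pt "0 0 -32 29 0" --pt "0 0 -32 29 0" --pt "0 0 -32 29 0" --pt "0 0 -32 29 0" --pt "0 0 -32 29 0" --pt "0 0 0 0 0" --pt "0 0 0 0 0"

```text
t: 2.8
eef_pos: [641.5, 132.5, 332.2]
tcp_rot: [3.122, 1.569, 3.123]
ft_force: [-0.1, 0.2, -1.1]
opening: 0.998
```

Run:
```python
from h import *
import pickle
np.set_printoptions(precision=3,suppress=True)
s,R=tool(); print(s['t'],s['eef_pos'],s['joints'],R[:,2],s['ft_force'])
c=shot('wrist','w0.png'); pickle.dump(c,open('w0.pkl','wb')); print(c['fovy'],-np.array(c['R']).T@c['t'],np.array(c['R']))
```

```text
2.8 [641.482 132.525 332.193] [0.103 0.459 1.327 0.    1.358 0.101] [ 1.     0.002 -0.002] [-0.141  0.242 -1.065]
58.37489973825208 [642.749 214.995 491.915] [[ 1.     0.001 -0.001]
 [ 0.001 -0.957  0.291]
 [-0.001 -0.291 -0.957]]
```

View pics/w0.png

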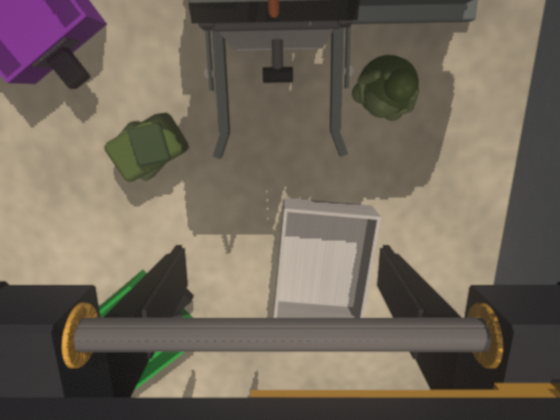

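Run:
```python
from h import *
import pickle
np.set_printoptions(precision=1,suppress=True)
c=pickle.load(open('w0.pkl','rb'))
print('bar',onz(c,278,74.5,95), 'ends',onz(c,263,74.5,95),onz(c,293,74.5,95))
for n,p in (('L in bend',(229,132)),('L in up',(226,40)),('R in bend',(333,129)),('R in up',(333,40)),('Ltip',(220,157)),('Rtip',(341,155))): print(n,onz(c,*p,20))
for n,p in (('rear L',(285,200)),('rear R',(378,214)),('L low',(276,300)),('R low',(367,310))): print(n,onz(c,*p,50))
```

```text
bar [638.3 232.3  95. ] ends [623.4 232.3  95. ] [653.3 232.3  95. ]
L in bend [576.8 168.3  20. ]
L in up [577.5 273.1  20. ]
R in bend [705.2 172.1  20. ]
R in up [701.1 273.2  20. ]
Ltip [564.2 137.3  20. ]
Rtip [716.6 140.   20. ]
rear L [646.1  89.5  50. ]
rear R [761.   71.7  50. ]
L low [634.6 -48.6  50. ]
R low [756.5 -63.5  50. ]
```

Request:
apply_moves --pt "0 27.5 5 -0.33 0" --pt "0 27.5 5 -0.33 0" --pt "0 27.5 5 -0.33 0" --pt "0 27.5 5 -0.33 0" --pt "0 27.5 5 -0.33 0" --pt "0 27.5 5 -0.33 0" --pt "0 27.5 5 -0.33 0" --pt "0 27.5 5 -0.33 0" --pt "0 27.5 5 -0.33 0" --pt "0 0 0 0 0"

```text
t: 3.85
eef_pos: [635.9, 179.7, 83.0]
tcp_rot: [-3.011, 1.565, -3.007]
ft_force: [-1.0, -0.5, 0.6]
opening: 0.997
```

Request:
apply_moves --pt "0.4 0 10 0 0" --pt "0.4 0 10 0 0" --pt "0.4 0 10 0 0" --pt "0.4 0 0 0 0" --pt "0.4 0 0 0 0"

```text
t: 4.35
eef_pos: [638.5, 208.7, 86.7]
tcp_rot: [0.234, 1.57, 0.235]
ft_force: [0.2, -0.8, 0.6]
opening: 0.642
```

Request:
apply_moves --pt "0.4 0 5 0 0" --pt "0.4 0 5 0 0" --pt "0.4 0 0 0 0" --pt "1 0 0 0 0" --pt "1 0 0 0 0" --pt "1 0 0 0 0" --pt "1 0 0 0 0" --pt "1 0 0 0 0" --pt "1 0 0 0 0" --pt "1 0 0 0 0"

```text
t: 5.35
eef_pos: [636.6, 218.2, 85.9]
tcp_rot: [-3.014, 1.566, -3.014]
ft_force: [-8.9, 0.3, 4.0]
opening: 0.3
```

Request:
apply_moves --pt "1 -2.3 -3.3 -1 0" --pt "1 -2.4 -3.3 -1 0" --pt "1 -2.6 -3 0 0" --pt "1 -2.8 -2.9 0 0" --pt "1 -3.1 -2.7 0 0" --pt "1 -3.1 -2.6 0 0" --pt "1 -3.3 -2.2 0 0" --pt "1 -3.4 -2.2 0 0" --pt "1 0 0 0 0" --pt "1 0 0 0 0"

```text
t: 6.35
eef_pos: [636.8, 197.3, 110.1]
tcp_rot: [0.837, 1.568, 0.837]
ft_force: [-0.5, 8.2, 4.7]
opening: 0.282
```

Run:
```python
from h import *
np.set_printoptions(precision=2,suppress=True)
s,R=tool(); print(s['t'],s['eef_pos'],s['ft_force'],s['opening'])
c=shot('scene'); im=c['pixels'][130:270,330:490]; im=cv2.convertScaleAbs(cv2.resize(im,None,fx=3.5,fy=3.5,interpolation=2),alpha=1.6)
w=shot('wrist')['pixels'][0:140,180:380]; w=cv2.convertScaleAbs(cv2.resize(w,(700,490)),alpha=1.6)
o=np.zeros((490,560+700,3),np.uint8); o[:,:560]=im[:490]; o[:,560:]=w
cv2.imwrite('pics/a1.png',cv2.resize(cv2.cvtColor(o,4),(800,311)))
```

```text
6.35 [636.79 197.28 110.07] [-0.52  8.24  4.66] 0.28233057533366984
```

View pics/a1.png

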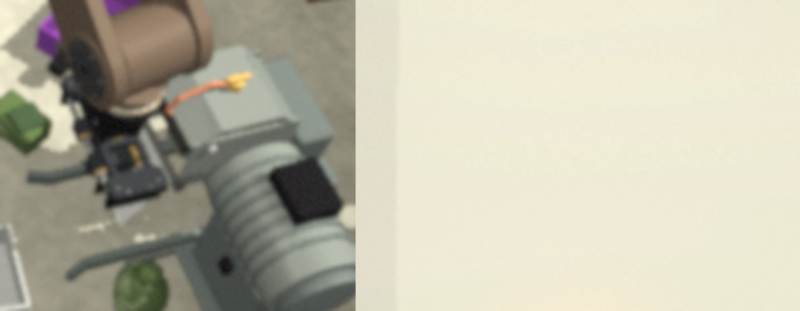

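Request:
apply_moves --pt "0.45 0 0 0 0" --pt "0.45 0 0 0 0" --pt "0.45 0 0 0 0" --pt "0.45 0 3 0 0" --pt "0.45 0 3 0 0" --pt "0.45 0 3 0 0" --pt "1 0 0 0 0" --pt "1 0 0 0 0" --pt "1 0 0 0 0" --pt "1 0 0 0 0"

```text
t: 7.45
eef_pos: [636.9, 205.0, 109.2]
tcp_rot: [0.148, 1.57, 0.148]
ft_force: [3.3, 0.2, -0.6]
opening: 0.312
```

Request:
apply_moves --pt "1 0 0 0 0" --pt "1 0 0 0 0" --pt "1 0 0 0 0"

```text
t: 7.75
eef_pos: [636.9, 205.0, 109.2]
tcp_rot: [0.208, 1.57, 0.208]
ft_force: [5.5, 0.7, -1.0]
opening: 0.308
```

Request:
apply_moves --pt "1 -5.8 -2.9 0 0" --pt "1 -6 -2.3 0 0" --pt "1 -6.2 -1.7 0 0" --pt "1 -6.4 -1.1 0 0" --pt "1 -6.5 -0.4 0 0" --pt "1 -6.4 0.2 0 0" --pt "1 0 0 0 0"

```text
t: 8.45
eef_pos: [637.0, 196.8, 146.9]
tcp_rot: [0.074, 1.569, 0.074]
ft_force: [5.5, -0.6, -1.1]
opening: 0.311
```

Request:
apply_moves --pt "1 -6.4 0.8 0 0" --pt "1 -6.3 1.5 0 0" --pt "1 -6.2 2.1 0 0" --pt "1 -5.8 2.7 0 0" --pt "1 -5.6 3.3 0 0" --pt "1 -5 3.7 0 0" --pt "1 0 0 0 0" --pt "1 0 0 0 0" --pt "1 0 0 0 0" --pt "1 0 0 0 0"

```text
t: 9.45
eef_pos: [636.7, 210.7, 181.9]
tcp_rot: [-0.307, 1.57, -0.307]
ft_force: [5.0, -1.8, -0.6]
opening: 0.31
```

Run:
```python
from h import *
np.set_printoptions(precision=2,suppress=True)
s,R=tool(); print(s['t'],s['eef_pos'],s['ft_force'],s['opening'])
c=shot('scene'); im=c['pixels'][110:270,310:490]; im=cv2.convertScaleAbs(cv2.resize(im,None,fx=3.5,fy=3.5,interpolation=2),alpha=1.6)
cv2.imwrite('pics/a2.png',cv2.cvtColor(im,4))
```

```text
9.45 [636.73 210.69 181.87] [ 4.96 -1.82 -0.56] 0.310221122430449
```

View pics/a2.png

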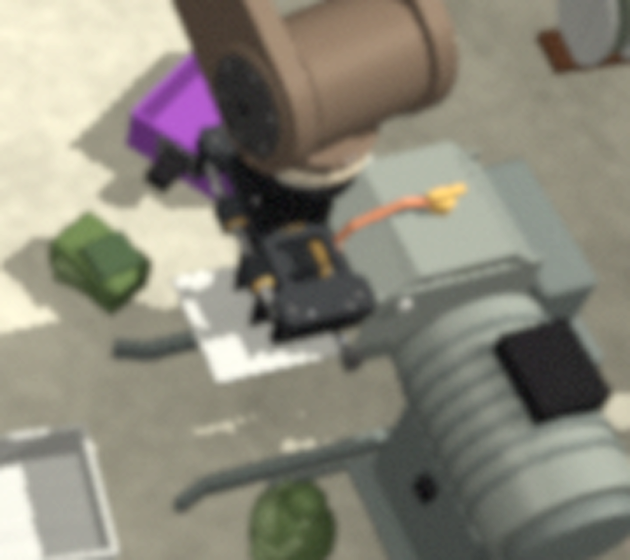

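Run:
```python
from h import *
import pickle
S=pickle.load(open('scene0.pkl','rb'))
for p in ((372.9,218.6),(361.4,189.4)): print(onz(S,*p,165))
for q in (1.4,1.5,1.6,1.7):
  for x in (687,587): print(q,proj(S,[x,266.5-108*np.sin(q),150-108*np.cos(q)]))
```

```text
[693.16999824 161.90918552 165.        ]
[596.03483482 164.06718962 165.        ]
1.4 [np.float64(369.5454119090085), np.float64(222.984893909712)]
1.4 [np.float64(357.40777027863925), np.float64(193.6840806470133)]
1.5 [np.float64(369.6970498491338), np.float64(221.14605282510996)]
1.5 [np.float64(357.46481958829554), np.float64(191.7049153652057)]
1.6 [np.float64(370.23049055141735), np.float64(219.1770233912112)]
1.6 [np.float64(357.88754522800247), np.float64(189.60021251336877)]
1.7 [np.float64(371.1489435461675), np.float64(217.09525693555725)]
1.7 [np.float64(358.6796036546865), np.float64(187.38902145763436)]
```

Request:
apply_moves --pt "1 5 -3.7 0 0" --pt "1 5.6 -3.3 0 0" --pt "1 5.8 -2.7 0 0" --pt "1 6.2 -2.1 0 0" --pt "1 6.3 -1.5 0 0" --pt "1 6.4 -0.8 0 0" --pt "1 6.4 -0.2 0 0"

```text
t: 10.2
eef_pos: [637.0, 196.3, 139.9]
tcp_rot: [0.167, 1.569, 0.167]
ft_force: [6.3, 0.0, 4.9]
opening: 0.312
```

Request:
apply_moves --pt "1 6.5 0.4 0 0" --pt "1 6.4 1.1 0 0" --pt "1 6.2 1.7 0 0" --pt "1 6 2.3 0 0" --pt "1 4.6 2.3 0 0" --pt "1 0 0 0 0" --pt "1 0 0 0 0"

```text
t: 10.9
eef_pos: [636.8, 204.0, 109.5]
tcp_rot: [-0.268, 1.57, -0.268]
ft_force: [7.6, -0.3, -1.0]
opening: 0.314
```

Request:
apply_moves --pt "0.4 0 0 0 0" --pt "0.4 0 0 0 0" --pt "0.4 0 0 0 0" --pt "0.4 0 -20 0 0" --pt "0.4 0 -30 0 0" --pt "0 -35 -30 5 0" --pt "0 -45 -25 5 0" --pt "0 -45 -25 5 0" --pt "0 -45 -25 10 0" --pt "0 -45 0 8 0"

```text
t: 11.9
eef_pos: [668.2, 48.5, 321.9]
tcp_rot: [-2.551, 1.57, -2.554]
ft_force: [0.5, -0.1, -0.4]
opening: 0.959
```

Request:
apply_moves --pt "0 0 0 0 0" --pt "0 0 0 0 0"

```text
t: 12.1
eef_pos: [668.3, 51.4, 320.5]
tcp_rot: [-0.026, 1.57, -0.027]
ft_force: [-0.5, 0.1, -0.5]
opening: 0.996
```

Run:
```python
from h import *
import pickle
np.set_printoptions(precision=2,suppress=True)
s,R=tool(); print(s['t'],s['eef_pos'],s['ft_force'],s['opening'])
c=shot('wrist'); pickle.dump(c,open('w1.pkl','wb')); im=cv2.convertScaleAbs(cv2.resize(c['pixels'],(800,600),interpolation=2),alpha=1.4)
cv2.imwrite('pics/w1.png',cv2.cvtColor(im,4))
```

```text
12.1 [668.32  51.38 320.54] [-0.47  0.13 -0.54] 0.9957210293031814
```

View pics/w1.png

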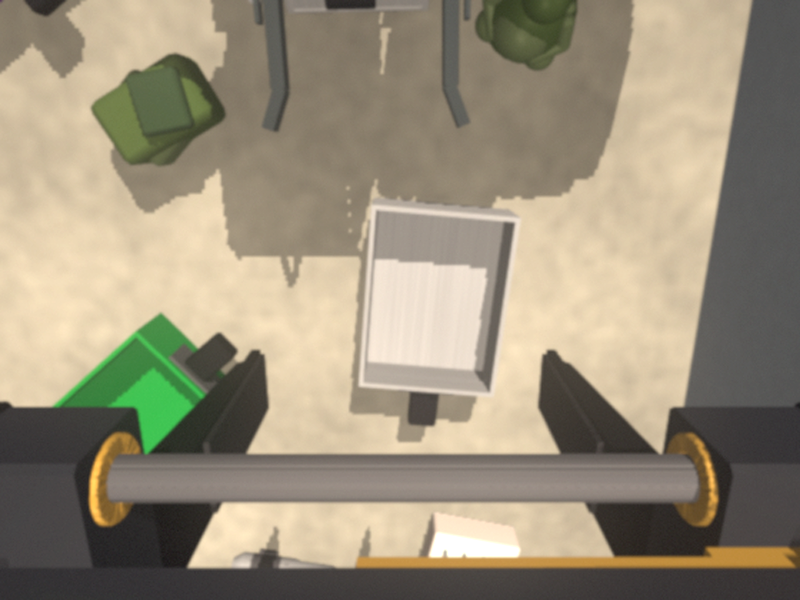

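Run:
```python
from h import *
import pickle
np.set_printoptions(precision=1,suppress=True)
c=pickle.load(open('w1.pkl','rb')); k=.7
P=np.array([onz(c,u*k,v*k,50) for u,v in ((372,208),(519,219),(491,394),(360,386))]); print(P,P.mean(0))
d=P-np.roll(P,-1,0); print(np.linalg.norm(d,axis=1))
ax=(P[0]+P[1]-P[2]-P[3])/2; print('yaw from +y (cw deg)',np.degrees(np.arctan2(ax[0],ax[1])), 'sides',[np.degrees(np.arctan2(v[0],v[1])) for v in (P[0]-P[3],P[1]-P[2])],'ends',[np.degrees(np.arctan2(-v[1],v[0])) for v in (P[1]-P[0],P[2]-P[3])])
print('grip end',[onz(c,u*k,v*k,40) for u,v in ((408,425),(437,425),(409,394),(438,394))])
for q in (.4,.5,.6): print(q,[np.array(proj(c,[x,266.5-108*np.sin(q),150-108*np.cos(q)]))/k for x in (588,688)])
for n,p in (('Lb',(286,92)),('Rb',(445,88)),('Ltip',(268,129)),('Rtip',(463,125))): print(n,onz(c,p[0]*k,p[1]*k,20))
```

```text
[[645.4  76.2  50. ]
 [763.2  67.2  50. ]
 [748.  -88.3  50. ]
 [632.  -80.2  50. ]] [697.2  -6.3  50. ]
[118.2 156.2 116.3 157. ]
yaw from +y (cw deg) 5.2457007080182185 sides [np.float64(4.8970689410982), np.float64(5.595977453707214)] ends [np.float64(4.351609216433089), np.float64(3.9737594631422364)]
grip end [array([ 674.5, -125. ,   40. ]), array([ 701.4, -125.1,   40. ]), array([675.4, -93.3,  40. ]), array([701.7, -93.3,  40. ])]
0.4 [array([288.1,   0.3]), array([427.7,   0.1])]
0.5 [array([287.6,  13.9]), array([427.9,  13.8])]
0.6 [array([286.8,  26.7]), array([428.1,  26.5])]
Lb [576.4 165.   20. ]
Rb [703.9 167.8  20. ]
Ltip [559.8 136.6  20. ]
Rtip [719.3 139.5  20. ]
```

Request:
apply_moves --pt "0.3 30.4 14 -4.4 0" --pt "0.3 30.4 14 -4.4 0" --pt "0.3 30.4 14 -4.4 0" --pt "0.3 30.4 14 -4.4 0" --pt "0.3 30.4 14 -4.4 0" --pt "0.3 30.4 14 -4.4 0" --pt "0.3 30.1 14 -4.4 0" --pt "0.3 0 20 0 0" --pt "0.3 0 20 0 0" --pt "0.3 0 14 0 0"

```text
t: 13.15
eef_pos: [637.3, 205.7, 107.1]
tcp_rot: [-3.061, 1.57, -3.061]
ft_force: [0.9, 0.6, -0.3]
opening: 0.701
```

Request:
apply_moves --pt "0.4 0 0 0 0" --pt "1 0 0 0 0" --pt "1 0 0 0 0" --pt "1 0 0 0 0" --pt "1 0 0 0 0" --pt "1 0 0 0 0" --pt "1 0 0 0 0"

```text
t: 13.85
eef_pos: [636.9, 203.8, 107.6]
tcp_rot: [-2.939, 1.568, -2.939]
ft_force: [-5.2, -2.4, 1.9]
opening: 0.307
```

Request:
apply_moves --pt "1 -3 -1.5 0 0" --pt "1 -3 -1.5 0 0" --pt "1 0 0 0 0" --pt "0.4 0 0 0 0" --pt "0.4 0 0 0 0" --pt "0.4 0 0 0 0" --pt "0.4 0 -20 0 0" --pt "0.4 0 -30 0 0" --pt "0.3 0 -40 0 0" --pt "0.3 -40 -40 5 0"

```text
t: 14.85
eef_pos: [640.1, 73.7, 145.7]
tcp_rot: [-3.103, 1.564, -3.103]
ft_force: [-0.1, -0.1, 0.4]
opening: 0.684
```

Request:
apply_moves --pt "0.3 0 -37.6 9.2 0" --pt "0.3 0 -37.6 9.2 0" --pt "0.3 0 -37.6 9.2 0" --pt "0.3 0 -37.6 9.2 0" --pt "0.3 0 -37.6 9.2 4.8" --pt "0.3 0 0 0 0" --pt "0.3 0 0 0 0" --pt "0.3 0 0 0 0"

```text
t: 15.65
eef_pos: [687.9, -111.6, 149.0]
tcp_rot: [2.062, 1.571, 1.979]
ft_force: [-0.1, 0.3, 0.4]
opening: 0.699
```

Run:
```python
from h import *
np.set_printoptions(precision=2,suppress=True)
s,R=tool(); print(s['t'],s['eef_pos'],s['opening'],np.degrees(np.arctan2(R[1,1],R[0,1])))
th=np.radians(4.8); print(need([697.2-108*np.sin(th),-6.3-108*np.cos(th),23]))
```

```text
15.65 [ 687.87 -111.57  149.01] 0.6987151042408684 85.2422719246913
[126.01  -2.34   0.5 ]
```

Request:
apply_moves --pt "0.3 30 -0.5 0 0" --pt "0.3 30 -0.5 0 0" --pt "0.3 30 -0.5 0 0" --pt "0.3 20 -0.5 0 0" --pt "0.3 16 0 0 0" --pt "0.3 0 0 0 0" --pt "1 0 0 0 0" --pt "1 0 0 0 0" --pt "1 0 0 0 0" --pt "1 0 0 0 0"

```text
t: 16.65
eef_pos: [688.3, -114.0, 23.8]
tcp_rot: [-0.113, 1.57, -0.197]
ft_force: [0.8, 0.5, 0.1]
opening: 0.421
```

Request:
apply_moves --pt "1 0 0 0 0" --pt "1 0 0 0 0" --pt "1 0 0 0 0"

```text
t: 16.95
eef_pos: [688.0, -114.0, 23.2]
tcp_rot: [-2.437, 1.571, -2.521]
ft_force: [-1.8, 0.6, 3.7]
opening: 0.272
```

Request:
apply_moves --pt "1 0 0 0 -2.4" --pt "1 0 0 0 -2.4" --pt "1 0 2 -12.5 0" --pt "1 0 2 -12.5 0" --pt "1 0 2 -12.5 0" --pt "1 0 2 -12.5 0" --pt "1 0 0 0 0" --pt "1 0 0 0 0"

```text
t: 17.75
eef_pos: [637.7, -105.8, 23.2]
tcp_rot: [2.948, 1.569, 2.948]
ft_force: [-5.6, 0.8, 7.5]
opening: 0.273
```

Run:
```python
from h import *
import pickle
np.set_printoptions(precision=2,suppress=True)
s,R=tool(); print(s['t'],s['eef_pos'],s['opening'],np.degrees(np.arctan2(R[1,1],R[0,1])),s['ft_force'])
o=[]
for n in('wrist','top'):
    c=shot(n); pickle.dump(c,open(n+'2.pkl','wb')); o.append(c['pixels'])
a=cv2.resize(o[0][:300],None,fx=1.4286,fy=1.4286,interpolation=2); b=cv2.resize(o[1][110:235,70:350],(800,357),interpolation=2)[:170+1]
cv2.imwrite('pics/p2.png',cv2.cvtColor(cv2.convertScaleAbs(np.vstack([a,b]),alpha=1.4),4)); print(a.shape)
```

```text
17.75 [ 637.7 -105.8   23.2] 0.2731228718002869 90.02465733234862 [-5.58  0.84  7.54]
(429, 800, 3)
```

View pics/p2.png

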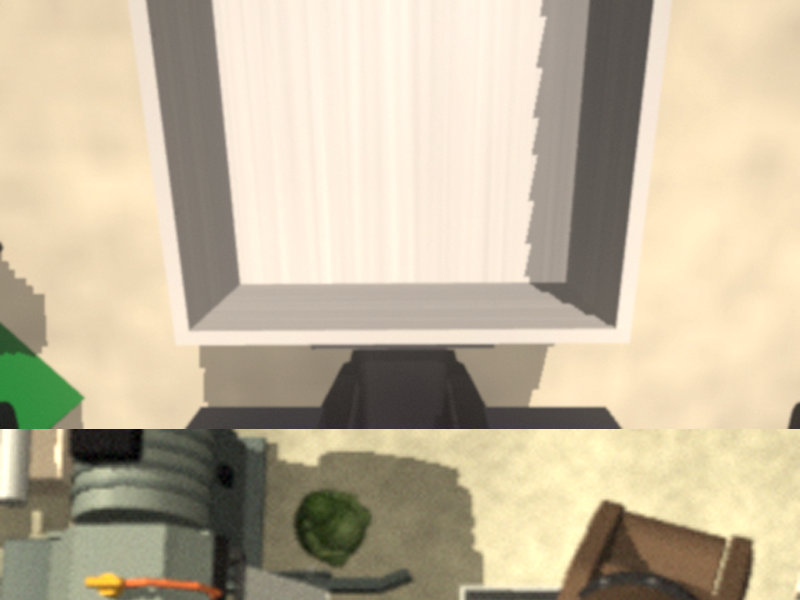

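Run:
```python
from h import *
import pickle
np.set_printoptions(precision=1,suppress=True)
c=pickle.load(open('wrist2.pkl','rb')); k=.7
P=np.array([onz(c,u*k,v*k,50) for u,v in ((178,344),(630,342),(132,10),(669,10))]);print(P)
print((P[0]+P[1])/2,(P[2]+P[3])/2)
```

```text
[[579.1 -77.2  50. ]
 [699.2 -76.6  50. ]
 [578.6   2.7  50. ]
 [698.1   2.7  50. ]]
[639.1 -76.9  50. ] [638.4   2.7  50. ]
```

Request:
apply_moves --pt "1 -0.4 16 0.5 0" --pt "1 0 16 0.5 0" --pt "1 0 16 0 0" --pt "1 0 16 0 0" --pt "1 0 16 0 0" --pt "1 0 16 0 0" --pt "1 0 16 0 0" --pt "1 0 16 0 0" --pt "1 0 0 0 0"

```text
t: 18.75
eef_pos: [638.9, 24.6, 23.3]
tcp_rot: [1.997, 1.57, 1.999]
ft_force: [-0.5, 0.3, -2.8]
opening: 0.27
```

Request:
apply_moves --pt "1 0 12 0 0" --pt "1 0 12 0 0" --pt "1 0 12 0 0" --pt "1 0 12 0 0" --pt "1 0 12 0 0" --pt "1 0 0 0 0"

```text
t: 19.35
eef_pos: [638.9, 84.0, 23.3]
tcp_rot: [1.528, 1.57, 1.529]
ft_force: [-0.4, 0.7, -3.2]
opening: 0.267
```

Request:
apply_moves --pt "1 0 12 0 0" --pt "1 0 12 0 0" --pt "1 0 12 0 0" --pt "1 0 12 0 0" --pt "1 0 10 0 0" --pt "1 0 6 0 0" --pt "1 0 0 0 0"

```text
t: 20.05
eef_pos: [638.9, 147.2, 23.3]
tcp_rot: [1.62, 1.57, 1.62]
ft_force: [-0.4, 1.4, -2.2]
opening: 0.272
```

Request:
apply_moves --pt "0.6 0 0 0 0" --pt "0.6 0 0 0 0" --pt "0.6 0 0 0 0" --pt "0.6 0 -14 0 0" --pt "0.6 0 -14 0 0" --pt "0.8 0 -14 0 0" --pt "1 0 0 0 0" --pt "1 0 0 0 0" --pt "1 0 0 0 0" --pt "1 0 0 0 0"

```text
t: 21.05
eef_pos: [639.1, 104.5, 23.4]
tcp_rot: [0.958, 1.571, 0.958]
ft_force: [0.3, -0.2, 0.2]
opening: 0.039
```

Request:
apply_moves --pt "1 0 0 0 0" --pt "1 0 0 0 0" --pt "1 0 0 0 0"

```text
t: 21.35
eef_pos: [639.1, 104.3, 23.4]
tcp_rot: [1.145, 1.571, 1.145]
ft_force: [-0.9, 0.1, 0.3]
opening: 0.005
```

Closed; push on the grip's end, gently towards the stop.

Request:
apply_moves --pt "1 0 8 0 0" --pt "1 0 8 0 0" --pt "1 0 6 0 0" --pt "1 0 6 0 0" --pt "1 0 6 0 0" --pt "1 0 6 0 0" --pt "1 0 6 0 0" --pt "1 0 3 0 0" --pt "1 0 0 0 0"

```text
t: 22.25
eef_pos: [639.0, 153.8, 23.4]
tcp_rot: [1.24, 1.57, 1.24]
ft_force: [1.0, 0.1, -0.3]
opening: 0.003
```

Request:
apply_moves --pt "1 0 3 0 0" --pt "1 0 2 0 0" --pt "1 0 1.5 0 0" --pt "1 0 0 0 0"

```text
t: 22.65
eef_pos: [638.7, 157.7, 23.3]
tcp_rot: [-2.208, 1.568, -2.208]
ft_force: [-3.0, -14.6, 2.8]
opening: 0.002
```

Request:
apply_moves --pt "1 0 1 0 0" --pt "1 0 0 0 0"

```text
t: 22.85
eef_pos: [638.5, 157.8, 23.4]
tcp_rot: [-2.198, 1.567, -2.198]
ft_force: [-4.1, -20.7, 5.3]
opening: 0.007
```

Run:
```python
from h import *
np.set_printoptions(precision=2,suppress=True)
s,R=tool(); print(s['t'],s['eef_pos'],s['ft_force'])
```

```text
22.85 [638.53 157.77  23.36] [ -4.15 -20.66   5.25]
```

Request:
apply_moves --pt "1 0 -4 0 0" --pt "1 0 -20 0 0" --pt "1 0 -30 0 0" --pt "0.4 -30 -10 0 0" --pt "0.4 -40 0 0 0" --pt "0.4 -40 0 0 0" --pt "0.4 -40 0 0 0" --pt "0.4 0 0 0 0" --pt "0.4 0 0 0 0" --pt "0.4 0 0 0 0"

```text
t: 23.85
eef_pos: [638.5, 96.7, 172.0]
tcp_rot: [3.046, 1.569, 3.046]
ft_force: [0.0, -0.2, 0.8]
opening: 0.536
```

Run:
```python
from h import *
import pickle
np.set_printoptions(precision=2,suppress=True)
s,R=tool(); print(s['t'],s['eef_pos'],s['ft_force'],s['opening'])
o=[]
c=shot('wrist'); pickle.dump(c,open('w3.pkl','wb'))
im=cv2.convertScaleAbs(cv2.resize(c['pixels'],(800,600),interpolation=2),alpha=1.6)
cv2.imwrite('pics/w3.png',cv2.cvtColor(im,4))
```

```text
23.85 [638.47  96.74 172.04] [ 0.03 -0.21  0.83] 0.5358126163350085
```

View pics/w3.png

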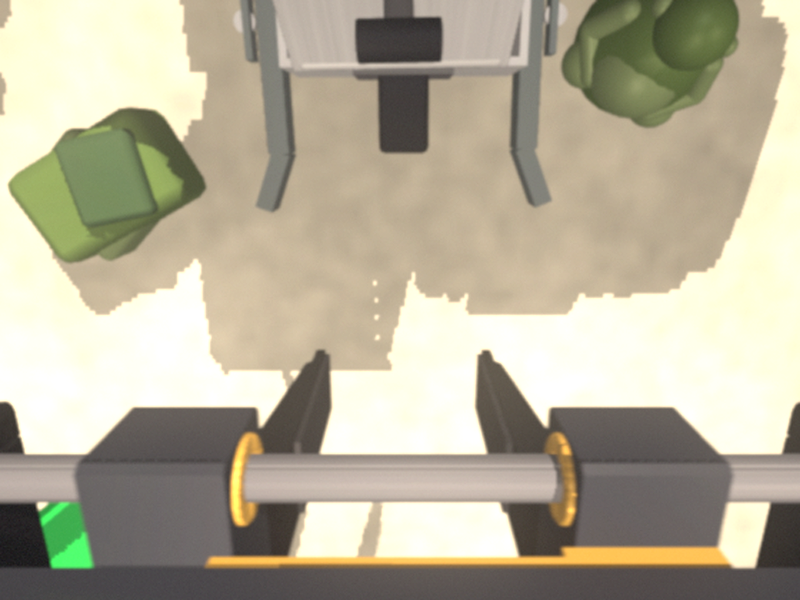

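Run:
```python
from h import *
import pickle
np.set_printoptions(precision=1,suppress=True)
c=pickle.load(open('w3.pkl','rb')); k=.7
print('rim?',[onz(c,u*k,v*k,50) for u,v in ((282,72),(527,70))],'grip end',[onz(c,u*k,v*k,40) for u,v in ((381,152),(427,152))])
print('bends',[onz(c,u*k,v*k,20) for u,v in ((295,154),(512,152))],'tips',[onz(c,u*k,v*k,20) for u,v in ((267,210),(541,204))])
for q in (.5,.6): print(q,'edge',[np.array(proj(c,[x,266-108*np.sin(q),150-108*np.cos(q)]))/k for x in (588,688)],'bar',[np.array(proj(c,[x,266-55*np.sin(q)-34*np.cos(q),150-55*np.cos(q)+34*np.sin(q)]))/k for x in (623,653)])
```

```text
rim? [array([580.8, 207.4,  50. ]), array([700. , 208.2,  50. ])] grip end [array([628.1, 169.4,  40. ]), array([652.3, 169.3,  40. ])]
bends [array([579. , 167.6,  20. ]), array([700.8, 168.6,  20. ])] tips [array([560.9, 136.3,  20. ]), array([719.2, 139.7,  20. ])]
0.5 edge [array([293.9,  55.2]), array([505.,  55.])] bar [array([357. ,  44.6]), array([439.4,  44.5])]
0.6 edge [array([292.7,  74.9]), array([506.1,  74.7])] bar [array([355.9,  51. ]), array([440.3,  50.9])]
```

Run:
```python
from h import *
import pickle
c=pickle.load(open('w3.pkl','rb')); a=c['pixels'][0:115,165:400]
a=cv2.resize(a,None,fx=3.4,fy=3.4,interpolation=2)
t=imaging.read_camera('scene')['pixels'][150:250,310:420]
t=cv2.resize(t,None,fx=1.9,fy=1.9,interpolation=2)
s=cv2.resize(imaging.read_camera('top')['pixels'][130:230,130:240],None,fx=1.9,fy=1.9,interpolation=2)
o=np.zeros((391+190,799,3),np.uint8); o[:391]=a[:391,:799]; o[391:,:t.shape[1]]=t; o[391:,300:300+s.shape[1]]=s
cv2.imwrite('pics/z3.png',cv2.cvtColor(o,4))
```

```text
(no output)
```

View pics/z3.png

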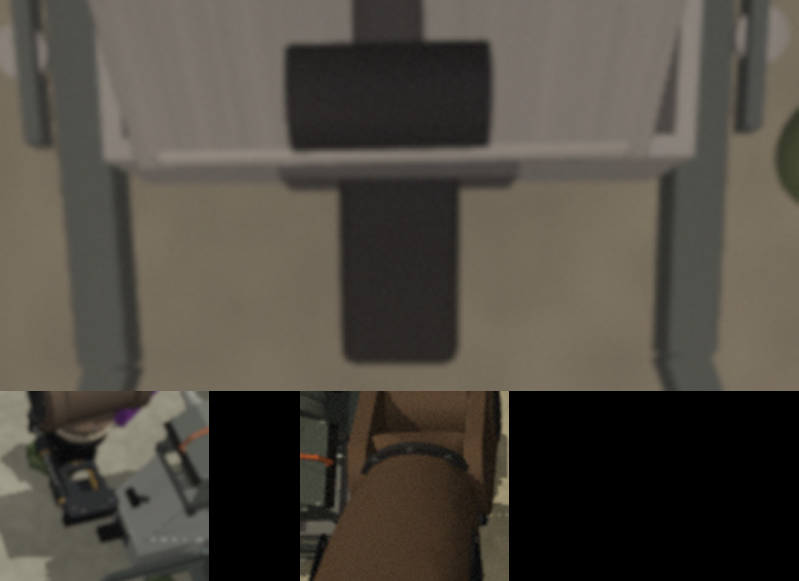

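Request:
apply_moves --pt "1 30 0 0 0" --pt "1 40 0 0 0" --pt "1 40 0 0 0" --pt "1 38 0 0 0" --pt "1 0 20 0 0" --pt "1 0 20 0 0" --pt "1 0 12 0 0" --pt "1 0 5 0 0" --pt "1 0 3 0 0" --pt "1 0 2 0 0"

```text
t: 25.0
eef_pos: [638.9, 157.7, 25.4]
tcp_rot: [-2.093, 1.57, -2.092]
ft_force: [-0.9, -13.0, 1.1]
opening: 0.004
```

Request:
apply_moves --pt "1 0 1 2 0" --pt "1 0 0 -2 0" --pt "1 0 0 -2 0" --pt "1 0 0 2 0" --pt "1 0 0.5 0 0" --pt "1 0 0 0 0"

```text
t: 25.6
eef_pos: [638.2, 158.0, 25.3]
tcp_rot: [-2.507, 1.567, -2.507]
ft_force: [-4.5, -12.9, 2.5]
opening: -0.0
```

Request:
apply_moves --pt "1 0 -10 0 0" --pt "1 0 -30 -1.5 0" --pt "1 -30 0 0 0" --pt "1 -36 0 0 0" --pt "1 0 20 0 0" --pt "1 0 20 0 0" --pt "1 0 20 0 0" --pt "1 0 6 0 0" --pt "1 0 5 0 0" --pt "1 0 5 0 0"

```text
t: 26.6
eef_pos: [637.5, 192.5, 90.4]
tcp_rot: [-1.908, 1.565, -1.907]
ft_force: [5.0, -40.8, -14.9]
opening: 0.004
```

Request:
apply_moves --pt "1 0 4 0 0" --pt "1 0 4 0 0" --pt "1 0 4 0 0" --pt "1 0 2 0 0" --pt "1 0 1 0 0" --pt "1 0 0 0 0"

```text
t: 27.2
eef_pos: [636.9, 195.8, 84.4]
tcp_rot: [-2.124, 1.549, -2.127]
ft_force: [14.8, -84.0, -43.2]
opening: 0.007
```

Request:
apply_moves --pt "1 0 -10 0 0" --pt "1 0 -15 0 0" --pt "0.4 -20 -20 0 0" --pt "0.4 -20 -30 0 0" --pt "0.4 -20 -20 0 0" --pt "0.4 -20 -10 0 0" --pt "0.4 0 0 0 0" --pt "0.4 0 0 0 0"

```text
t: 28.0
eef_pos: [637.5, 106.1, 171.5]
tcp_rot: [0.41, 1.57, 0.409]
ft_force: [-0.6, 0.3, 0.1]
opening: 0.45
```

```bash
cat > bar.py <<'E'
from h import *
np.set_printoptions(precision=2,suppress=True)
s,R=tool(); print(s['t'],s['eef_pos'],s['ft_force'],s['opening'],'yaw',np.degrees(np.arctan2(R[1,1],R[0,1])))
c=shot('wrist','last.png'); p=c['pixels'].astype(int)
m=((p.max(2)<42)).astype(np.uint8); m[int(.7*280):]=0
m=cv2.morphologyEx(m,cv2.MORPH_OPEN,np.ones((3,3),np.uint8))
n,l,st,ce=cv2.connectedComponentsWithStats(m)
for i in range(1,n):
    if st[i,4]>150: print(st[i],ce[i])
for q in (0,.2,.4,.5,.6): print(q,'edge',np.r_[[proj(c,[x,266.3-108*np.sin(q),150-108*np.cos(q)]) for x in (588,688)]].ravel(),'bar',np.r_[[proj(c,[x,266.3-55*np.sin(q)-34*np.cos(q),150-55*np.cos(q)+34*np.sin(q)]) for x in (623,653)]].ravel(),'rim',np.r_[[proj(c,[x,211.3,50]) for x in (578,698)]].ravel() if q==0 else '')
E
python3 bar.py
```

```text
28.0 [637.51 106.09 171.5 ] [-0.62  0.33  0.12] 0.4504340959829954 yaw 89.97584666721285
[253  28  55  15 632] [280.38  33.78]
[255  47  52  10 290] [282.17  53.  ]
0 edge [206.34 -27.5  354.3  -27.57] bar [253.83  12.1  306.7   12.07] rim [194.51  58.72 366.41  58.57]
0.2 edge [207.6    7.11 353.16   7.01] bar [253.26  29.64 307.29  29.6 ] rim 
0.4 edge [207.62  38.44 353.23  38.33] bar [252.34  44.02 308.19  43.98] rim 
0.5 edge [207.17  52.98 353.72  52.86] bar [251.73  49.88 308.78  49.84] rim 
0.6 edge [206.39  66.81 354.52  66.68] bar [251.03  54.77 309.45  54.72] rim
```

Request:
apply_moves --pt "0.4 22 10 0 0" --pt "0.4 22 15 0 0" --pt "0.4 21 20 0 0" --pt "0.4 0 20 0 0" --pt "0.4 0 20 0 0" --pt "0.4 0 9 0 0" --pt "0.4 0 0 0 0" --pt "1 0 0 0 0" --pt "1 0 0 0 0" --pt "1 0 0 0 0"

```text
t: 29.05
eef_pos: [637.8, 199.3, 106.6]
tcp_rot: [0.269, 1.57, 0.268]
ft_force: [0.6, -0.6, 0.1]
opening: 0.409
```

Request:
apply_moves --pt "1 0 0 0 0" --pt "1 0 0 0 0" --pt "1 0 0 0 0"

```text
t: 29.35
eef_pos: [636.9, 199.7, 106.3]
tcp_rot: [-2.866, 1.569, -2.866]
ft_force: [-4.9, -2.0, 1.3]
opening: 0.3
```

Request:
apply_moves --pt "1 2 1.3 0 0" --pt "1 2 1.4 0 0" --pt "1 3.1 2.6 0 0" --pt "1 3.1 2.7 0 0" --pt "1 2.7 2.9 0 0" --pt "1 2.7 3 0 0" --pt "1 2.4 3.2 0 0" --pt "1 0 0 0 0" --pt "1 0 0 0 0"

```text
t: 30.25
eef_pos: [636.6, 216.3, 87.2]
tcp_rot: [-2.731, 1.567, -2.731]
ft_force: [-3.7, -4.7, -4.9]
opening: 0.309
```

Request:
apply_moves --pt "1 1.2 1.6 0 0" --pt "1 0.8 1 0 0" --pt "1 0 0 0 0"

```text
t: 30.55
eef_pos: [636.6, 218.6, 85.4]
tcp_rot: [-2.647, 1.567, -2.647]
ft_force: [-4.8, -6.5, -3.0]
opening: 0.308
```

Release, back straight off, and look.

Request:
apply_moves --pt "0.4 0 0 0 0" --pt "0.4 0 0 0 0" --pt "0.4 0 0 0 0" --pt "0.4 0 -15 0 0" --pt "0.4 0 -30 0 0" --pt "0.4 -20 -40 0 0" --pt "0.4 -40 -30 0 0" --pt "0.4 -26 0 0 0" --pt "0.4 0 0 0 0" --pt "0.4 0 0 0 0"

```text
t: 31.55
eef_pos: [637.5, 104.1, 172.6]
tcp_rot: [0.11, 1.57, 0.11]
ft_force: [0.1, 0.5, -0.4]
opening: 0.597
```

```bash
python3 bar.py
python3 - <<'E'
from h import *
w=cv2.imread('pics/last.png'); o=np.zeros((600,800,3),np.uint8)
o[:300]=cv2.resize(w[0:150,80:480],(800,300),interpolation=2)
s=cv2.cvtColor(imaging.read_camera('scene')['pixels'],4); o[300:,:400]=cv2.resize(s[120:300,300:540],(400,300),interpolation=2)
t=cv2.cvtColor(imaging.read_camera('top')['pixels'],4); o[300:,400:]=cv2.resize(t[90:300,20:300],(400,300),interpolation=2)
cv2.imwrite('pics/fin.png',cv2.convertScaleAbs(o,alpha=1.4))
E
```

```text
31.55 [637.51 104.07 172.58] [ 0.1   0.55 -0.37] 0.5970395753233078 yaw 89.96190026682677
[255   0  51  23 619] [287.41   9.18]
0 edge [206.44 -30.46 354.17 -30.57] bar [253.86   8.52 306.64   8.48] rim [194.64  55.73 366.28  55.55]
0.2 edge [207.7    4.14 353.04   4.02] bar [253.3   25.96 307.22  25.91] rim 
0.4 edge [207.73  35.43 353.12  35.29] bar [252.38  40.19 308.13  40.13] rim 
0.5 edge [207.28  49.93 353.61  49.78] bar [251.78  45.97 308.71  45.91] rim 
0.6 edge [206.51  63.71 354.41  63.55] bar [251.08  50.75 309.38  50.69] rim
```

View pics/fin.png

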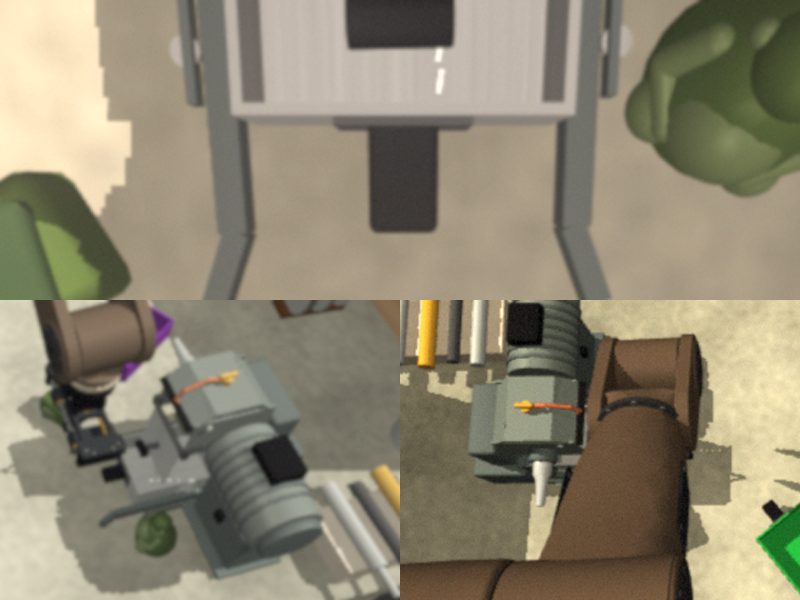

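```bash
python3 -c "
from h import *
s,_=tool(); print(s['t'],s['ft_force'],np.abs(s['qvel']).max()); print(env.job_done())"
```

```text
31.7 [ 0.04594344 -0.82399313 -0.0263992 ] 0.005974801016366833
the job is handed in; nothing more can be done
None
```

The tray is home against the stop, the apron is shut with its edge inside the tray, and I handed the job in at about 31.7 s. No verdict was reported.

**What I did**
- I pinched the pull bar and swung the apron up to about 1.7 rad, read from the tool height and the sheet's edge in the scene camera.
- I then brought it back to about 0.57 rad before running the tray in. Fully up, the apron would have been in the way of the gripper body behind the tray's grip. The edge still cleared the tray's rim at that angle.
- I drew the tray in by its grip, released it, and pushed the last 35 mm or so on the grip's end with closed fingers.
- I pinched the bar again, swung the apron shut, and backed off.

**Last checks**
- **Tray:** it stopped hard at the same place on both pushes, at 13 to 21 N. In the final wrist view the front rim is within about 1 mm of where it should be when home, and the tray sits centred between the runners.
- **Apron:** the bar is where it should be when shut, to within about 0.05 rad.
- **Robot:** it touches nothing, with measured forces under 1 N.

**What disagreed or went wrong**
- An earlier wrist view put the front rim 3 to 4 mm short of home. The repeat push did not move the tray, and the final view agreed with home.
- The runner and tray positions from the top and scene cameras differed by about 6 mm in x.
- My first try at shutting the apron, a straight push on the bar with closed fingers, locked by friction and the wrist force rose to about 95 N. That is under the 120 N limit and I took it to be finger contact, but the 40 N limit on the arm and gripper body could matter if the body was touching something.
- I saw no bystander move, but I did not measure them at the end.

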